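Turn the trolley wheel until its valve stem points straight up

ROBOT

A 6-joint arm with a two-finger parallel gripper is mounted at the origin on a cart in front of the work surface, level with it; the furniture and walls round the work are solid. World frame = base frame: x ahead of the robot, y to its left, z up, the work surface at z = 0. Lengths are in m, angles in rad, forces in N, time in s.
With the tool pointing down it reaches from about 0.4 to 0.825 m from the base axis. Payload 7 kg.
Tool frame: the origin (TCP) lies on the mounting face of the last link; the fingertips stand 178 mm ahead of it and the grasp point (between the pads) lies 159 mm ahead of it; z points along the fingers, y is the direction in which the jaws open and shut (so a half turn about z gives the same grasp; the last joint's range is limited). The gripper opens to 88 mm and grips with 3 to 60 N. Pads are 19 mm wide; open, the fingers measure 130 mm over their backs; the gripper's body (78 mm by 193 mm) begins 47 mm behind the grasp point.
Start: joints at [-0.895, 0.359, 0.012, 0, -1.224, -0.288], TCP at [0.255, -0.625, 0.405] pointing down, gripper open.
Joint ranges: [-3.07, 3.07], [-1.43, 2.12], [-1.02, 1.25], [-3.03, 1.67], [-3.05, -0], [-3.03, 3.03]. Speed limits (rad/s): [2.39, 2.39, 3.01, 3.14, 3.14, 3.14].

INTERFACE

Orientations are given as a rotation vector (axis times angle).
In Python, from plant import bot gives the robot as it stands. Calls block until the motion is done:
- bot.move_to(position, orientation): joint-space move of the TCP to a pose.
- bot.move_straight(position, ori=None, feed=0.15, stop_force=None): straight line of the TCP; ori=None keeps the orientation; feed is the mean speed in m/s. With stop_force (N) it stops when the force on the tool has changed by that much, and returns True; else False.
- bot.move_j(angles): joint-space move.
- bot.gripper_to(opening, strength=None): opening from 0.0 (shut) to 1.0 (fully open); strength is the grip in N (None keeps the last); returns when the fingers have stopped.
- bot.dwell(seconds).
- bot.solve_ik(position, orientation): joint angles nearest the present ones, or None.
- bot.get_image(name): name is "side" or "top" or "wrist"; returns a dict with "frame" (420x560x3 uint8, red, green, blue), "K" (3x3 intrinsics, pixels), "cam_to_world" (4x4, takes a point from camera to world coordinates); the wrist camera has in their place "T_tool_cam" (4x4, takes a point from camera to tool coordinates, whose origin is the TCP and whose axes are the flange's). Camera axes: x right, y down, z forward; pixel columns grow to the right and rows downward; lengths in m; the calibration is good to about 2 mm. A picture is of the moment at which its call begins: read the wrist's pose just before it. There is no depth.
A pose or a line that the arm cannot do raises bot.Unreachable and nothing moves.
- bot.hand_in(): hands the job in, once; it reports no verdict.
Readings, each from a call of its own:
- bot.read_t(): time.
- bot.read_joint_pos(): joint angles.
- bot.read_joint_velocities(): joint speeds.
- bot.read_tau(): joint torques, N m.
- bot.read_tcp_pos(): TCP position.
- bot.read_tcp_rot(): TCP orientation.
- bot.read_force(): force on the tool from outside, world axes, zero at the start.
- bot.read_moment(): the same for the moment, N m.
- bot.read_finger_gap(): opening from 0.0 (shut) to 1.0 (fully open).
Only numpy, scipy, OpenCV 4.12 (cv2) and the standard library are available. Lean on these libraries where they do the work, as an engineer would, in place of code of your own. Each camera call takes 0.05 s, during which the arm holds its last target.

TASK

The trolley wheel on the blue stand is to be pumped up next: turn it by pushing spoke after spoke with the fingertips until the valve stem with the yellow cap is at the bottom of the rim and points straight up at the axle, then leave the wheel standing still. Push gently, do not grip anything, and press on neither the freshly fitted, still soapy tyre nor the valve itself. The stand stays where it is, and the tools and the little bottle around it are left alone.

Things in the scene. Friction and masses are not known exactly. Their poses are not given: they have to be found in the camera images.
- wheel (a joint): wheel angle, rad, growing clockwise as seen by the robot. At 0 (and again at 2 pi) the valve is at the bottom, its stem pointing straight up; at pi the valve is at the top. Starts between 1.75 and 4.53, turns either way over several turns. Friction of 0.16 N m holds it where it is left (2.5 N on a spoke 65 mm off the axle move it); after a fast push it coasts on a little.
- hub (a point): point on the level axle in the mid-plane of the upright wheel, 182 mm above the worktop; x along the axle away from the wheel's front face (roughly away from the robot), y to the left seen from the front, z up. Grey hub of 24 mm radius, its front 36 mm before the mid-plane; axle nut (14 mm radius) and axle end (8 mm radius) reach 58 mm before it.
- spoke (a point): middle of the spoke opposite the valve, 65 mm off the axle, in the mid-plane; z axis from rim to axle along the valve. Five straight grey spokes, evenly spaced (72 degrees), run from hub to rim, 12 mm wide and 40 mm deep (20 mm before to 20 mm behind the mid-plane). Gaps are open, some 64 mm wide 65 mm off the axle. With the valve at the bottom this spoke stands straight up.
- valve_tip (a point): inner end of the valve's yellow cap, 72 mm off the axle, in the wheel's mid-plane; z axis along the stem, from rim to axle. The valve lies midway between two spokes, 36 degrees from either.
- valve: the valve on the wheel: brass stem 8 mm thick with a black rubber foot and a yellow cap 11 mm thick, sticking 36 mm inwards from the rim towards the axle. Its origin lies on the axle and turns with the wheel; not to be pressed on.
- tyre: the black tyre, 320 mm across, from 120 to 160 mm off the axle, 42 mm thick (21 mm each side of the mid-plane), on a grey rim of 108 mm inner radius, 36 mm thick. Its origin lies on the axle; not to be pressed on.
- stand: the blue steel wheel stand, 7 kg, loose on rubber feet: base plate 220 mm (x) by 180 mm (y), its top 16 mm high, and a post 40 by 50 mm, 223 mm high, that begins 47 mm behind the wheel's mid-plane. Origin: underside, centre of the plate; x away from the wheel's front face, z up. The mid-plane lies at x = -45 mm, the axle 182 mm up.
- screwdriver: red and yellow screwdriver, 191x29x30 mm, lying to the right before the stand; origin underside centre, x along it. Leave alone.
- dropper_bottle: tiny bottle with a blue cap, 19 mm wide, 41 mm high, to the left of the stand; origin underside centre. Leave alone.
- tyre_lever_0: orange plastic tyre lever, 120x18x10 mm, lying flat to the left before the stand; origin underside centre, x along it. Leave alone.
- tyre_lever_1: second orange tyre lever, the same. Leave alone.

How it is judged:
By the outcome, as a careful person would: the job done as asked, in the order asked, and still so for the second after the job is handed in, with the robot touching nothing.
It also fails if it takes over 51 s, if anything falls off the work surface, if the arm or the gripper's body presses on something with over 40 N, if the wrist force passes 120 N, or if a joint passes its speed limit or range.

## Working session

There is one attempt and no reset: what is moved stays moved. The work goes in short steps, each a Python script; the robot and the scene stay as the last script left them, time stands still between calls to the robot, and variables do not carry over. Pictures are saved under pics/ and viewed, and the job is handed in when it is done.

```bash
ls; mkdir -p pics; python3 - <<'E'
from plant import bot
import cv2,numpy as np
for n in ("side","top","wrist"):
    d=bot.get_image(n); cv2.imwrite(f"pics/{n}0.png",d["frame"][:,:,::-1]); print(n,d["K"].tolist(),np.round(d.get("cam_to_world",d.get("T_tool_cam")),4).tolist())
print(bot.read_t(),bot.read_tcp_rot())
E
```

```text
pics
side [[504.13645402393104, 0.0, 282.41192198187275], [0.0, 504.13645402393104, 207.82865227271617], [0.0, 0.0, 1.0]] [[-0.9378, 0.221, -0.2678, 0.9621], [0.3471, 0.5784, -0.7382, 1.0483], [-0.0083, -0.7852, -0.6192, 1.0178], [0.0, 0.0, 0.0, 1.0]]
top [[445.78179735818156, 0.0, 273.77090168013086], [0.0, 445.78179735818156, 204.4363465925136], [0.0, 0.0, 1.0]] [[-0.0041, -0.999, 0.0453, 0.5396], [-0.9999, 0.0036, -0.0105, 0.0411], [0.0103, -0.0454, -0.9989, 1.1079], [0.0, 0.0, 0.0, 1.0]]
wrist [[352.10730417631896, 0.0, 281.25255486756316], [0.0, 352.10730417631896, 212.0991929852975], [0.0, 0.0, 1.0]] [[-0.0009, -0.9497, -0.3132, 0.0859], [1.0, -0.0009, -0.0001, 0.0], [-0.0002, -0.3132, 0.9497, 0.0189], [0.0, 0.0, 0.0, 1.0]]
0.15 [ 6.05162022e-01 -3.08233962e+00 -1.92575648e-03]
```

View pics/side0.png

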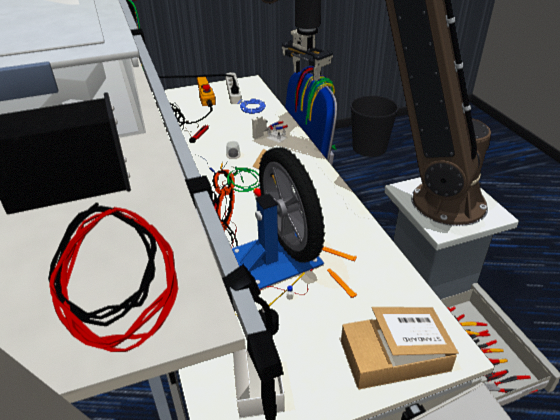

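View pics/top0.png

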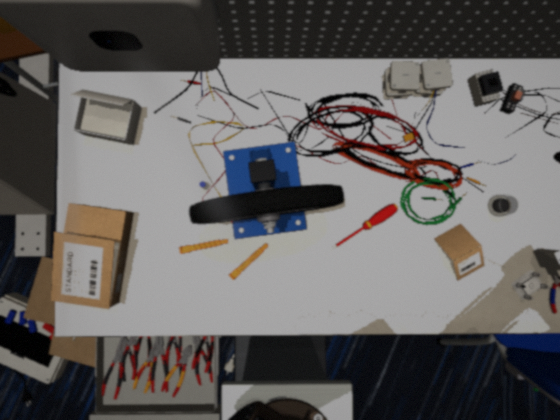

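View pics/wrist0.png

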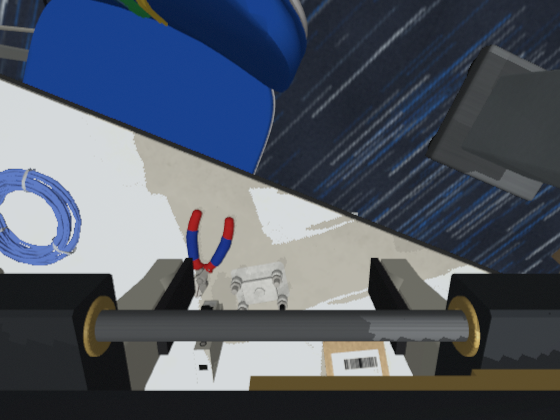

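The side view shows the wheel edge-on from behind. The top view shows the plate (corners about (226,149), (297,142), (307,231), (236,238)), two levers to the front left and the screwdriver to the front right. I'll enlarge the top view.

```bash
python3 - <<'E'
import cv2
a=cv2.imread("pics/top0.png")[130:290,160:410]
cv2.imwrite("pics/topc.png",cv2.resize(a,None,fx=3.2,fy=3.2,interpolation=cv2.INTER_CUBIC))
E
```

```text
(no output)
```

View pics/topc.png

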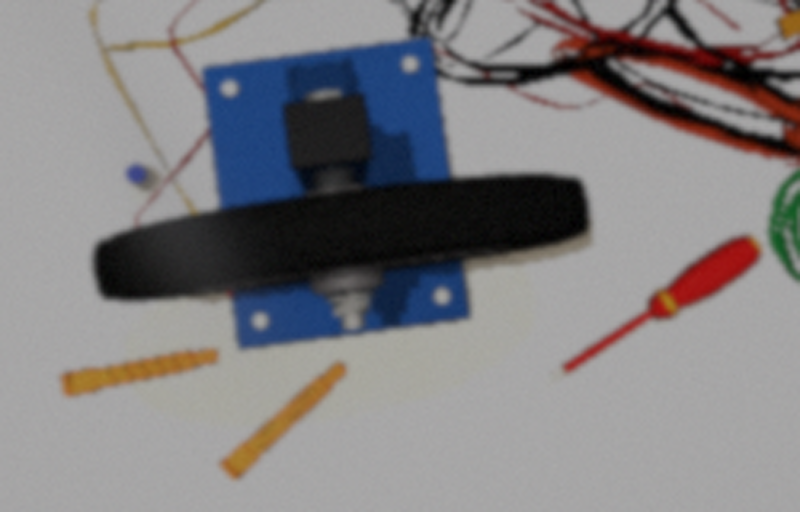

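Plate corners in the crop: (204,67), (434,39), (470,317), (240,348).

```bash
cat > h.py <<'E'
import numpy as np,cv2
from scipy.spatial.transform import Rotation as R
def ray(K,T,uv):
    d=T[:3,:3]@np.linalg.solve(K,[uv[0],uv[1],1.]); return T[:3,3],d
def onz(K,T,uv,z):
    o,d=ray(K,T,uv); return o+d*(z-o[2])/d[2]
E
python3 - <<'E'
from h import *
from plant import bot
d=bot.get_image("top");K,T=d["K"],d["cam_to_world"]
P=[onz(K,T,(u/3.2+160,v/3.2+130),.016) for u,v in [(204,67),(434,39),(470,317),(240,348)]]
P=np.array(P);print(P.round(4)); c=P.mean(0)
ax=(P[0]+P[1]-P[2]-P[3]);yaw=np.arctan2(ax[1],ax[0]);ay=(P[0]+P[3]-P[1]-P[2]);y2=np.arctan2(-ay[0],ay[1]);print(c,yaw,y2,np.linalg.norm(ax)/2,np.linalg.norm(ay)/2)
X=np.array([np.cos(yaw),np.sin(yaw),0]);hub=c-.045*X;hub[2]=.182;print(hub)
for n,uv in dict(l0=(65,385),l0b=(216,354),l1=(343,366),l1b=(232,470),sd=(565,371),sdb=(755,245)).items(): print(n,onz(K,T,(uv[0]/3.2+160,uv[1]/3.2+130),.008).round(3))
# front looking poses
Y=np.array([-X[1],X[0],0]);Z=np.array([0,0,1.])
for back in (.3,.35,.4,.45):
  for tilt in (0,20,40):
    for roll in (0,90,-90,180):
      t=np.radians(tilt)
      z=X*np.cos(t)-Z*np.sin(t); x0=np.cross(Y,z)
      M=np.column_stack([x0,Y,z])@R.from_euler('z',roll,degrees=True).as_matrix()
      p=hub-back*z
      q=bot.solve_ik(p,R.from_matrix(M).as_rotvec())
      if q is not None: print(back,tilt,roll,np.round(q,2),np.round(p,3))
E
```

```text
[[ 0.7215  0.1523  0.016 ]
 [ 0.7428 -0.025   0.016 ]
 [ 0.5285 -0.0512  0.016 ]
 [ 0.5056  0.1246  0.016 ]]
[0.62460371 0.05018928 0.016     ] 0.12452390789385744 0.1245425257137677 0.2167385679804264 0.1778877269630128
[0.57995214 0.04460018 0.182     ]
l0 [0.478 0.259 0.008]
l0b [0.501 0.144 0.008]
l1 [0.491 0.046 0.008]
l1b [0.412 0.131 0.008]
sd [ 0.487 -0.125  0.008]
sdb [ 0.583 -0.273  0.008]
0.3 20 0 [-0.57 -0.26 -0.91 -1.83 -0.67  0.61] [0.3   0.01  0.285]
0.3 20 90 [-0.57 -0.26 -0.91 -1.83 -0.67 -0.96] [0.3   0.01  0.285]
0.3 20 -90 [-2.7  -1.39 -0.92 -1.9  -2.82  1.12] [0.3   0.01  0.285]
0.3 20 180 [-0.57 -0.26 -0.91 -1.83 -0.67 -2.53] [0.3   0.01  0.285]
0.35 20 0 [-0.39 -0.48 -0.89 -1.61 -0.48  0.24] [0.254 0.004 0.302]
0.35 20 90 [-0.39 -0.48 -0.89 -1.61 -0.48 -1.34] [0.254 0.004 0.302]
0.35 20 -90 [-0.39 -0.48 -0.89 -1.61 -0.48  1.81] [0.254 0.004 0.302]
0.35 20 180 [-0.39 -0.48 -0.89 -1.61 -0.48 -2.91] [0.254 0.004 0.302]
0.35 40 0 [-2.71 -1.37 -0.55 -1.97 -2.89 -0.61] [0.314 0.011 0.407]
0.35 40 90 [-2.71 -1.37 -0.55 -1.97 -2.89 -2.18] [0.314 0.011 0.407]
0.35 40 -90 [-2.71 -1.37 -0.55 -1.97 -2.89  0.96] [0.314 0.011 0.407]
0.35 40 180 [-2.71 -1.37 -0.55 -1.97 -2.89  2.53] [0.314 0.011 0.407]
0.4 40 0 [-2.79 -1.27 -0.5  -1.86 -2.96 -0.44] [0.276 0.007 0.439]
0.4 40 90 [-2.79 -1.27 -0.5  -1.86 -2.96 -2.01] [0.276 0.007 0.439]
0.4 40 -90 [-2.79 -1.27 -0.5  -1.86 -2.96  1.13] [0.276 0.007 0.439]
0.4 40 180 [-2.79 -1.27 -0.5  -1.86 -2.96  2.7 ] [0.276 0.007 0.439]
```

```bash
cat >> h.py <<'E'
yaw=.1245
X=np.array([np.cos(yaw),np.sin(yaw),0]);Y=np.array([-X[1],X[0],0]);Z=np.array([0,0,1.])
HUB=np.array([.580,.0446,.182])
def ori(az,tilt,roll):
    """tool z: along wheel X, turned az (deg, to left) and tilt deg down; roll 0: jaw axis horizontal"""
    a,t=np.radians([az,tilt])
    h=X*np.cos(a)+Y*np.sin(a); s=np.cross(Z,h)
    z=h*np.cos(t)-Z*np.sin(t); x0=np.cross(s,z)
    return np.column_stack([x0,s,z])@R.from_euler('z',roll,degrees=True).as_matrix()
def wp(phi,r,dep):
    """phi deg clockwise from top seen by robot; dep along X from midplane"""
    p=np.radians(phi); return HUB+r*(Z*np.cos(p)-Y*np.sin(p))+dep*X
E
python3 - <<'E'
from h import *
from plant import bot
for tilt in (0,10,20,30,40,50,60):
  for az in (-60,-40,-20,0,20,40,60):
    s=''
    for phi in range(0,360,45):
      n=None
      for roll in (0,):
        M=ori(az,tilt,roll); q=bot.solve_ik(wp(phi,70,0)*0+wp(phi,.07,-.006)-.178*M[:,2],R.from_matrix(M).as_rotvec())
        if q is not None: n=q
      s+=' %-16s'%('--' if n is None else '%.1f,%.1f,%.1f'%(n[0],n[3],n[4]))
    print(tilt,az,s)
E
```

```text
0 -60  --               --               --               --               --               1.0,1.2,-1.5     1.0,1.2,-1.5     1.0,1.2,-1.6    
0 -40  --               --               --               --               --               --               --               --              
0 -20  --               --               --               --               --               --               --               --              
0 0  --               -0.8,-2.2,-1.6   -0.8,-2.2,-1.7   -0.8,-2.2,-1.9   -0.6,-2.2,-2.1   --               --               --              
0 20  -0.7,-1.9,-1.4   -0.8,-1.8,-1.5   -0.8,-1.8,-1.5   -0.8,-1.9,-1.5   -0.7,-1.9,-1.6   -0.7,-2.0,-1.6   -0.6,-2.0,-1.6   -0.7,-2.0,-1.5  
0 40  -0.7,-1.6,-1.5   -0.7,-1.6,-1.6   -0.7,-1.6,-1.6   -0.7,-1.6,-1.6   -0.7,-1.6,-1.5   -0.6,-1.7,-1.5   -0.6,-1.7,-1.5   -0.6,-1.7,-1.5  
0 60  -0.6,-1.4,-1.7   -0.6,-1.4,-1.7   -0.6,-1.4,-1.7   -0.6,-1.4,-1.7   -0.6,-1.4,-1.7   -0.5,-1.5,-1.6   -0.5,-1.5,-1.6   -0.5,-1.5,-1.6  
10 -60  --               --               --               --               --               1.0,1.3,-1.
[... 5210 characters left out ...]
,0.7,-0.6     0.4,0.8,-0.5     --               --               --               --               0.6,1.1,-0.4     --              
60 0  0.5,0.4,-0.5     0.4,0.4,-0.4     0.3,0.4,-0.2     --               --               --               0.5,1.1,-0.2     0.6,0.6,-0.4    
60 20  0.4,-0.1,-0.6    0.2,-0.2,-0.6    0.2,-0.3,-0.5    0.2,-0.3,-0.4    0.4,-0.2,-0.3    0.5,0.1,-0.2     0.6,0.1,-0.3     0.5,0.0,-0.5    
60 40  0.2,-0.4,-0.8    0.1,-0.5,-0.9    0.0,-0.5,-0.8    0.0,-0.6,-0.7    0.2,-0.6,-0.6    0.3,-0.5,-0.6    0.4,-0.4,-0.6    0.3,-0.4,-0.7   
60 60  0.1,-0.5,-1.1    -0.0,-0.5,-1.1   -0.1,-0.6,-1.1   -0.0,-0.6,-1.0   0.1,-0.6,-0.9    0.2,-0.6,-0.8    0.2,-0.6,-0.9    0.2,-0.5,-1.0
```

```bash
python3 - <<'E'
from h import *
from plant import bot
for az in(10,20,30,40):
 for back in (.3,.33,.36,.4):
  for roll in (0,180):
    M=ori(az,20,roll); p=HUB+.03*Z-back*M[:,2]
    q=bot.solve_ik(p,R.from_matrix(M).as_rotvec()); print(az,back,roll,None if q is None else np.round(q,2),p.round(3))
E
```

```text
10 0.3 0 [-0.62 -0.24 -0.77 -1.57 -0.84  0.41] [ 0.311 -0.038  0.315]
10 0.3 180 [-0.62 -0.24 -0.77 -1.57 -0.84 -2.73] [ 0.311 -0.038  0.315]
10 0.33 0 [-0.66 -0.31 -0.77 -1.49 -0.89  0.32] [ 0.284 -0.047  0.325]
10 0.33 180 [-0.66 -0.31 -0.77 -1.49 -0.89 -2.82] [ 0.284 -0.047  0.325]
10 0.36 0 [ 0.28 -0.62 -0.95 -0.85 -0.03 -0.72] [ 0.257 -0.055  0.335]
10 0.36 180 [-0.73 -0.38 -0.78 -1.41 -0.96 -2.89] [ 0.257 -0.055  0.335]
10 0.4 0 [ 0.1  -0.72 -0.92 -0.86 -0.24 -0.66] [ 0.221 -0.066  0.349]
10 0.4 180 [-0.88 -0.45 -0.77 -1.33 -1.11 -2.94] [ 0.221 -0.066  0.349]
20 0.3 0 [-0.72 -0.08 -0.66 -1.46 -1.07  0.49] [ 0.329 -0.084  0.315]
20 0.3 180 [-0.72 -0.08 -0.66 -1.46 -1.07 -2.65] [ 0.329 -0.084  0.315]
20 0.33 0 [-0.79 -0.12 -0.67 -1.41 -1.14  0.46] [ 0.304 -0.097  0.325]
20 0.33 180 [-0.79 -0.12 -0.67 -1.41 -1.14 -2.68] [ 0.304 -0.097  0.325]
20 0.36 0 [-0.87 -0.15 -0.66 -1.36 -1.21  0.43] [ 0.279 -0.11   0.335]
20 0.36 180 [-0.87 -0.15 -0.66 -1.36 -1.21 -2.71] [ 0.279 -0.11   0.335]
20 0.4 0 [-0.99 -0.19 -0.65 -1.3  -1.32  0.41] [ 0.245 -0.127  0.349]
20 0.4 180 [-0.99 -0.19 -0.6
[... 487 characters left out ...]
96 -0.   -0.51 -1.24 -1.44  0.49] [ 0.28  -0.182  0.349]
30 0.4 180 [-0.96 -0.   -0.51 -1.24 -1.44 -2.65] [ 0.28  -0.182  0.349]
40 0.3 0 [-0.72  0.18 -0.4  -1.29 -1.36  0.54] [ 0.388 -0.162  0.315]
40 0.3 180 [-0.72  0.18 -0.4  -1.29 -1.36 -2.6 ] [ 0.388 -0.162  0.315]
40 0.33 0 [-0.78  0.16 -0.39 -1.26 -1.41  0.53] [ 0.369 -0.183  0.325]
40 0.33 180 [-0.78  0.16 -0.39 -1.26 -1.41 -2.61] [ 0.369 -0.183  0.325]
40 0.36 0 [-0.83  0.15 -0.37 -1.23 -1.47  0.53] [ 0.35  -0.203  0.335]
40 0.36 180 [-0.83  0.15 -0.37 -1.23 -1.47 -2.62] [ 0.35  -0.203  0.335]
40 0.4 0 [-0.91  0.15 -0.35 -1.19 -1.54  0.52] [ 0.324 -0.231  0.349]
40 0.4 180 [-0.91  0.15 -0.35 -1.19 -1.54 -2.62] [ 0.324 -0.231  0.349]
```

```bash
cat >> h.py <<'E'
def wcam(bot,name=None):
    p=np.array(bot.read_tcp_pos());r=R.from_rotvec(bot.read_tcp_rot()).as_matrix()
    d=bot.get_image("wrist"); T=np.eye(4);T[:3,:3]=r;T[:3,3]=p;T=T@d["T_tool_cam"]
    if name: cv2.imwrite(f"pics/{name}.png",d["frame"][:,:,::-1])
    return d["frame"],d["K"],T
def proj(K,T,P):
    P=np.atleast_2d(P);c=(P-T[:3,3])@T[:3,:3];u=c@K.T;return u[:,:2]/u[:,2:]
E
python3 - <<'E'
from h import *
from plant import bot
M=ori(30,20,0); p=HUB+.03*Z-.36*M[:,2]
bot.move_to(p,R.from_matrix(M).as_rotvec()); bot.gripper_to(0.)
f,K,T=wcam(bot,"w1");np.savez("w1.npz",K=K,T=T)
f=f.copy()
for r in (.024,.108,.12,.16):
  q=proj(K,T,[wp(a,r,-.018 if r>.03 else -.036) for a in range(0,360,5)])
  cv2.polylines(f,[np.round(q).astype(int)],True,(255,0,255),1)
cv2.imwrite("pics/w1o.png",cv2.rotate(f[:,:,::-1],cv2.ROTATE_180))
print(bot.read_t(),bot.read_force(),bot.read_finger_gap(),bot.read_joint_pos())
E
```

```text
3.7667 [-1.34116914 -0.90905574  0.0975925 ] 0.005511139847203335 [-0.8718792   0.01638804 -0.52458872 -1.2920385  -1.35199623  0.50121291]
```

View pics/w1o.png

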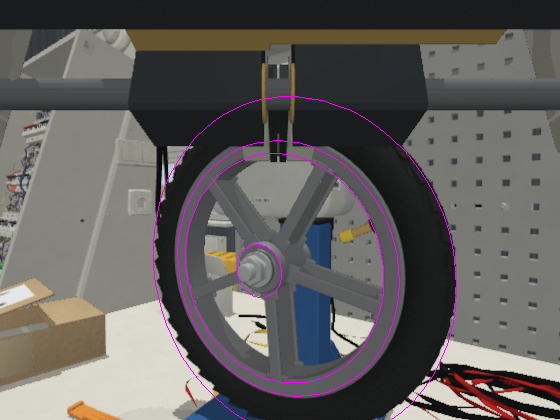

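The overlay fits the hub and rim well. The valve with its yellow cap is on the right at about (345,237), so roughly 70° clockwise from the top. That means about 110° more clockwise. I'll enlarge.

```bash
python3 - <<'E'
import cv2
a=cv2.rotate(cv2.imread("pics/w1.png"),cv2.ROTATE_180)[140:405,170:420]
cv2.imwrite("pics/w1c.png",cv2.resize(a,None,fx=2.25,fy=2.25,interpolation=cv2.INTER_CUBIC))
from h import *
z=np.load("w1.npz");K,T=z["K"],z["T"]
def mid(u,v,dep=0):
    o,d=ray(K,T,(559-u,419-v)); s=((HUB+dep*X-o)@X)/(d@X); q=o+s*d-HUB; return np.degrees(np.arctan2(-q@Y,q@Z)),np.linalg.norm(q-dep*X)
for uv in [(342,238),(372,228)]: print(mid(*uv))
E
```

```text
(np.float64(65.85807446496949), np.float64(0.0732115843596784))
(np.float64(66.78853006365243), np.float64(0.10200359334204509))
```

View pics/w1c.png

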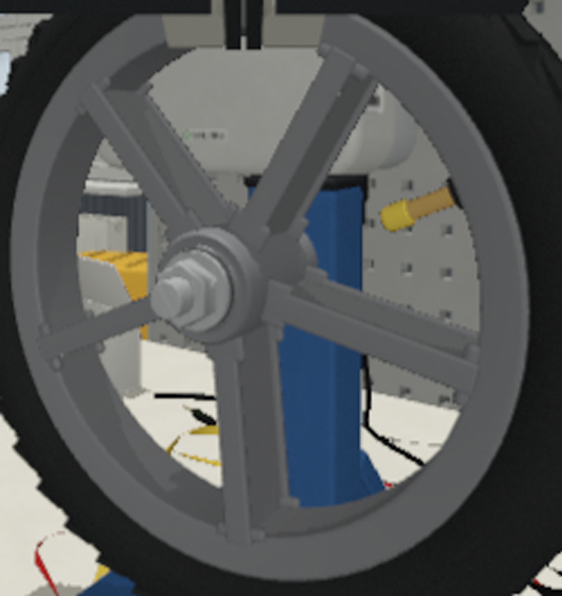

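The valve is at φ≈66.5° clockwise from the top (wheel angle ≈4.30), so it needs +113.5° clockwise. The spoke at φ=30.5° can be pushed over the right side to 144° from the gap behind it, well away from the valve. Next I'll check reach and clearances.

```bash
cat > clr.py <<'E'
from h import *
from plant import bot
def body(M,tip):
    g=np.array([[x,y,-.066-d] for x in np.linspace(-.039,.039,9) for y in np.linspace(-.0965,.0965,19) for d in (0,.03,.06)])
    return tip+g@M.T
def clear(pts):
    q=pts-HUB; dx=q@X; r=np.hypot(q@Y,q@Z)
    ty=np.hypot(np.maximum(np.abs(r-.134)-.026,0),np.maximum(np.abs(dx)-.021,0)).min()
    ax=np.hypot(np.maximum(r-.014,0),np.maximum(-.058-dx,0)).min()
    return ty,ax
if __name__=="__main__":
  for az in (0,5,10,15,20,25):
   for tilt in (0,5,10,15,20):
    for roll in (0,):
     M=ori(az,tilt,roll); rv=R.from_matrix(M).as_rotvec(); ok=True;c=[];qs=[]
     for phi in range(-10,145,15):
       tip=wp(phi,.068,-.006); q=bot.solve_ik(tip-.178*M[:,2],rv)
       if q is None: ok=False;break
       qs.append(q);c.append(clear(body(M,tip)))
     if ok: print(az,tilt,roll,(np.min(c,0)*1e3).round(1),np.round(qs[0],2),np.round(qs[-1],2),np.abs(np.diff(qs,axis=0)).max().round(2))
E
python3 clr.py
```

```text
0 10 0 [43.2  6.2] [-0.62  0.14 -0.97 -2.28 -1.07  1.22] [-0.8   0.83 -1.   -2.24 -1.55  1.78] 0.1
0 15 0 [38.7  1.7] [-0.52 -0.01 -0.87 -2.2  -0.8   1.  ] [-0.78  0.63 -0.98 -2.25 -1.33  1.6 ] 0.11
0 20 0 [33.7  0. ] [-0.37 -0.1  -0.76 -2.06 -0.53  0.74] [-0.72  0.44 -0.93 -2.23 -1.09  1.4 ] 0.12
5 0 0 [42.3 17.5] [-0.71  0.53 -1.   -2.21 -1.55  1.54] [-0.8   1.03 -0.89 -2.1  -1.75  1.87] 0.08
5 5 0 [38.7 13.7] [-0.69  0.32 -0.96 -2.2  -1.31  1.33] [-0.82  0.89 -0.91 -2.12 -1.61  1.77] 0.09
5 10 0 [34.6  9.3] [-0.63  0.14 -0.89 -2.15 -1.06  1.12] [-0.81  0.74 -0.91 -2.13 -1.44  1.64] 0.1
5 15 0 [30.  5.] [-0.52  0.   -0.81 -2.06 -0.82  0.89] [-0.77  0.57 -0.89 -2.13 -1.25  1.47] 0.1
5 20 0 [25.1  0.2] [-0.38 -0.08 -0.72 -1.92 -0.59  0.63] [-0.71  0.41 -0.85 -2.09 -1.05  1.28] 0.11
10 0 0 [33.2 19.1] [-0.73  0.47 -0.92 -2.11 -1.48  1.42] [-0.82  0.94 -0.82 -2.02 -1.65  1.74] 0.07
10 5 0 [29.6 16.9] [-0.7   0.3  -0.88 -2.08 -1.28  1.23] [-0.82  0.81 -0.83 -2.03 -1.52  1.64] 0.08
10 10 0 [25.6 12.8] [-0.63  0.14 -0.82 -2.03 -1.07  1.03] [-0.8   0.67 -0.83 -2.03 -1.37  1.51] 0.09
10 15 
[... 1002 characters left out ...]
5 0 [ 2.4 15.3] [-0.55  0.09 -0.65 -1.75 -0.99  0.72] [-0.73  0.5  -0.66 -1.81 -1.18  1.16] 0.07
20 20 0 [ 0.  11.1] [-0.44  0.01 -0.6  -1.64 -0.84  0.51] [-0.67  0.4  -0.64 -1.76 -1.05  1.01] 0.07
25 0 0 [ 4.  19.2] [-0.7   0.43 -0.69 -1.85 -1.44  1.13] [-0.79  0.8  -0.6  -1.79 -1.53  1.4 ] 0.06
25 5 0 [ 0.7 25.7] [-0.67  0.31 -0.67 -1.81 -1.31  1.  ] [-0.77  0.7  -0.61 -1.78 -1.43  1.31] 0.06
25 10 0 [ 0.  24.1] [-0.62  0.21 -0.63 -1.75 -1.18  0.85] [-0.75  0.6  -0.61 -1.75 -1.31  1.21] 0.06
25 15 0 [ 0.  19.7] [-0.55  0.12 -0.6  -1.67 -1.05  0.68] [-0.71  0.5  -0.6  -1.72 -1.2   1.08] 0.06
25 20 0 [ 0.  15.1] [-0.46  0.05 -0.55 -1.57 -0.93  0.5 ] [-0.65  0.41 -0.58 -1.67 -1.08  0.95] 0.06
```

```bash
cat >> h.py <<'E'
M0=ori(10,5,0);RV0=R.from_matrix(M0).as_rotvec()
def tcp(phi,r,dep): return wp(phi,r,dep)-.178*M0[:,2]
E
python3 - <<'E'
from h import *
from plant import bot
bot.move_to(tcp(-5.5,.069,-.10),RV0)
print(bot.read_t(),bot.read_joint_pos().round(2))
d=bot.get_image("side");cv2.imwrite("pics/s1.png",d["frame"][:,:,::-1])
f,K,T=wcam(bot,None);cv2.imwrite("pics/w2.png",cv2.rotate(f[:,:,::-1],cv2.ROTATE_180))
E
```

```text
4.5083 [-0.94  0.25 -0.98 -1.86 -1.38  1.24]
```

View pics/w2.png

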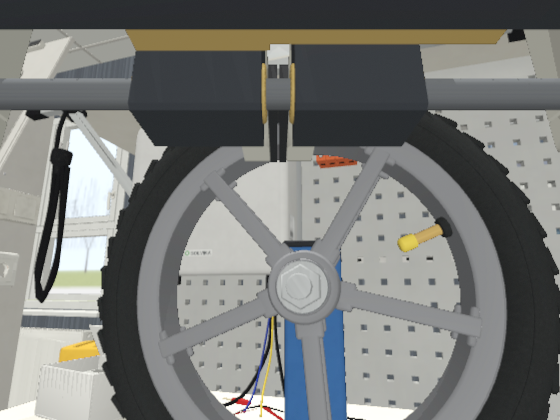

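View pics/s1.png

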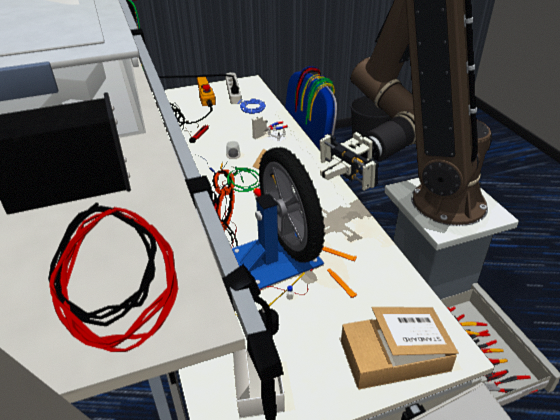

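The gripper stands level before the wheel, and the fingertips at (278,160) line up with the top gap. I'll insert them and push in short chords, with a force stop.

```bash
python3 - <<'E'
from h import *
from plant import bot
print(bot.move_straight(tcp(-5.5,.069,-.006),feed=.08,stop_force=10),bot.read_force().round(2))
f0=bot.read_force()
for phi in list(range(0,106,7)):
    s=bot.move_straight(tcp(phi,.069,-.006),feed=.05,stop_force=15)
    print(phi,s,(bot.read_force()-f0).round(1),round(bot.read_t(),2))
    if s: break
f,K,T=wcam(bot,None);cv2.imwrite("pics/w3.png",cv2.rotate(f[:,:,::-1],cv2.ROTATE_180))
E
```

```text
False [ 0.46  0.32 -0.13]
0 False [-1.2  0.4 -0.1] 6.22
7 False [-0.1  0.4  0.3] 6.53
14 False [ 0.2 -1.1  0.8] 6.85
21 False [-0.6  0.6  0.2] 7.17
28 False [-0.5 -0.1  0.5] 7.48
35 False [-0.1 -0.3 -0.3] 7.8
42 False [-1.7 -0.1  0.1] 8.12
49 False [-0.5 -0.6  0.1] 8.43
56 False [-0.6  0.2 -0.1] 8.75
63 False [ 0.1 -0.5  0.9] 9.07
70 False [-0.8 -0.5 -0.4] 9.38
77 False [ 0.   0.5 -0.1] 9.7
84 False [-0.  -0.4 -0.2] 10.02
91 False [-0.6 -0.7  0.1] 10.33
98 False [-0.5  0.1  0.3] 10.65
105 False [-0.1  0.7  0.3] 10.97
```

View pics/w3.png

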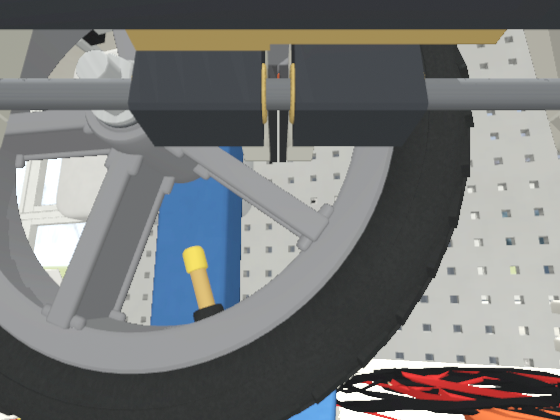

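The valve has moved near the bottom: cap tip at (193,250), foot at (208,312). I'll measure the angle.

```bash
cat >> h.py <<'E'
def vang(K,T,u,v,hub=HUB):
    "upright-rotated pixel -> phi, r in midplane"
    o,d=ray(K,T,(559-u,419-v)); s=((hub-o)@X)/(d@X); q=o+s*d-hub
    return round(np.degrees(np.arctan2(-q@Y,q@Z))%360,2),round(np.linalg.norm(q)*1e3,1),(-q@Y*1e3).round(1),(q@Z*1e3).round(1)
def yellow(f):
    h=cv2.cvtColor(cv2.rotate(f,cv2.ROTATE_180),cv2.COLOR_RGB2HSV)
    m=cv2.inRange(h,(24,150,100),(33,255,255)); n,l,s,c=cv2.connectedComponentsWithStats(m)
    return [(s[i],c[i].round(1)) for i in range(1,n) if s[i][4]>60]
E
python3 - <<'E'
from h import *
from plant import bot
f,K,T=wcam(bot)
print(yellow(f))
for uv in [(193,249),(196,271),(208,312)]: print(vang(K,T,*uv))
E
```

```text
[(array([198, 247,   9,  21,  77], dtype=int32), array([202.5, 258.6]))]
(np.float64(161.93), np.float64(70.9), np.float64(22.0), np.float64(-67.4))
(np.float64(162.85), np.float64(82.1), np.float64(24.2), np.float64(-78.5))
(np.float64(162.22), np.float64(103.1), np.float64(31.5), np.float64(-98.2))
```

```bash
python3 - <<'E'
from h import *
from plant import bot
f0=bot.read_force()
for phi in (110,115):
    s=bot.move_straight(tcp(phi,.069,-.006),feed=.04,stop_force=15)
    print(phi,s,round(bot.read_t(),2))
bot.dwell(.3)
f,K,T=wcam(bot);cv2.imwrite("pics/w4.png",cv2.rotate(f[:,:,::-1],cv2.ROTATE_180));np.savez("w4.npz",K=K,T=T)
a=cv2.rotate(f[:,:,::-1],cv2.ROTATE_180)[80:380,0:330]
cv2.imwrite("pics/w4c.png",cv2.resize(a,None,fx=2,fy=2,interpolation=cv2.INTER_CUBIC))
E
```

```text
110 False 11.37
115 False 11.67
```

View pics/w4c.png

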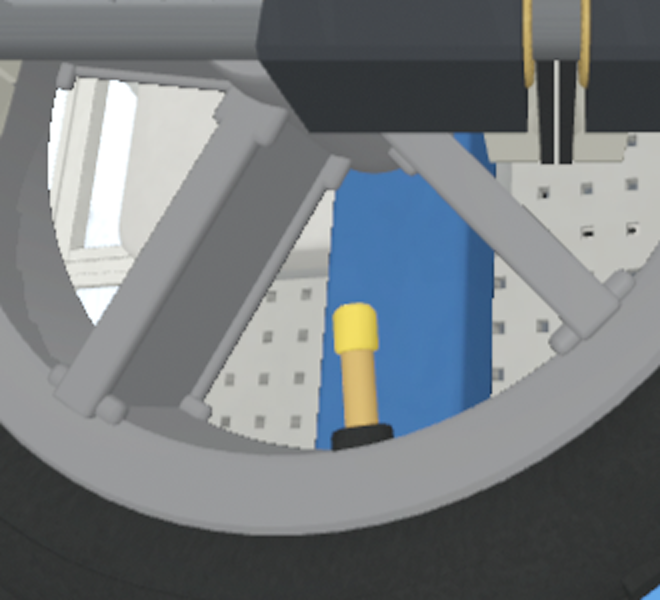

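```bash
python3 - <<'E'
from h import *
from plant import bot
z=np.load("w4.npz");K,T=z["K"],z["T"]
for uv in [(177.5,232.5),(178,256),(180,295)]: print(vang(K,T,*uv))
bot.move_straight(tcp(110,.069,-.006),feed=.06)
bot.move_straight(tcp(110,.069,-.10),feed=.15)
# viewing pose candidates: frontal
for az in (0,5,10,15):
  for back in (.34,.38,.42):
   for dz in (.05,.1):
    M=ori(az,5,0);q=bot.solve_ik(HUB+dz*Z-back*M[:,2],R.from_matrix(M).as_rotvec()); print(az,back,dz,None if q is None else q.round(2))
E
```

```text
(np.float64(172.74), np.float64(70.3), np.float64(8.9), np.float64(-69.8))
(np.float64(173.04), np.float64(82.5), np.float64(10.0), np.float64(-81.9))
(np.float64(173.02), np.float64(102.0), np.float64(12.4), np.float64(-101.3))
0 0.34 0.05 None
0 0.34 0.1 [-1.08 -0.35 -1.01 -1.73 -1.23  0.67]
0 0.38 0.05 None
0 0.38 0.1 [-1.31 -0.46 -1.01 -1.57 -1.41  0.54]
0 0.42 0.05 None
0 0.42 0.1 [-1.62 -0.45 -1.   -1.41 -1.67  0.57]
5 0.34 0.05 None
5 0.34 0.1 [-1.13 -0.19 -0.96 -1.67 -1.34  0.78]
5 0.38 0.05 None
5 0.38 0.1 [-1.3  -0.24 -0.96 -1.54 -1.47  0.72]
5 0.42 0.05 None
5 0.42 0.1 [-1.5  -0.24 -0.95 -1.41 -1.62  0.73]
10 0.34 0.05 [-1.16  0.26 -0.97 -1.65 -1.45  1.23]
10 0.34 0.1 [-1.12 -0.07 -0.89 -1.62 -1.4   0.82]
10 0.38 0.05 [-1.29  0.23 -0.97 -1.53 -1.49  1.2 ]
10 0.38 0.1 [-1.27 -0.1  -0.89 -1.51 -1.5   0.79]
10 0.42 0.05 [-1.41  0.21 -0.96 -1.41 -1.55  1.17]
10 0.42 0.1 [-1.42 -0.1  -0.88 -1.41 -1.61  0.79]
15 0.34 0.05 [-1.12  0.26 -0.87 -1.59 -1.46  1.13]
15 0.34 0.1 [-1.1   0.01 -0.82 -1.58 -1.45  0.83]
15 0.38 0.05 [-1.23  0.24 -0.87 -1.49 -1.51  1.11]
15 0.38 0.1 [-1.22 -0.   -0.82 -1.48 -1.53  0.81]
15 0.42 0.05 [-1.34  0.23 -0.86 -1.39 -1.57  1.1 ]
15 0.42 0.1 [-1.35 -0.   -0.8  -1.39 -1.62  0.81]
```

```bash
cat >> h.py <<'E'
def look(bot,name):
    M=ori(10,5,0); bot.move_to(HUB+.1*Z-.38*M[:,2],RV0); bot.dwell(.3)
    f,K,T=wcam(bot);np.savez(name+".npz",K=K,T=T)
    a=cv2.rotate(f[:,:,::-1],cv2.ROTATE_180); cv2.imwrite(f"pics/{name}r.png",a)
    q=proj(K,T,[HUB-.036*X])[0]; u,v=int(559-q[0]),int(419-q[1])
    x0,y0=max(u-150,0),max(min(v-130,420-270),0)
    cv2.imwrite(f"pics/{name}.png",cv2.resize(a[y0:y0+270,x0:x0+300],None,fx=2.2,fy=2.2,interpolation=cv2.INTER_CUBIC)); print("crop",x0,y0,u,v,bot.read_t())
E
python3 - <<'E'
from h import *
from plant import bot
look(bot,"v1")
E
```

```text
crop 120 150 270 345 14.4333
```

View pics/v1.png

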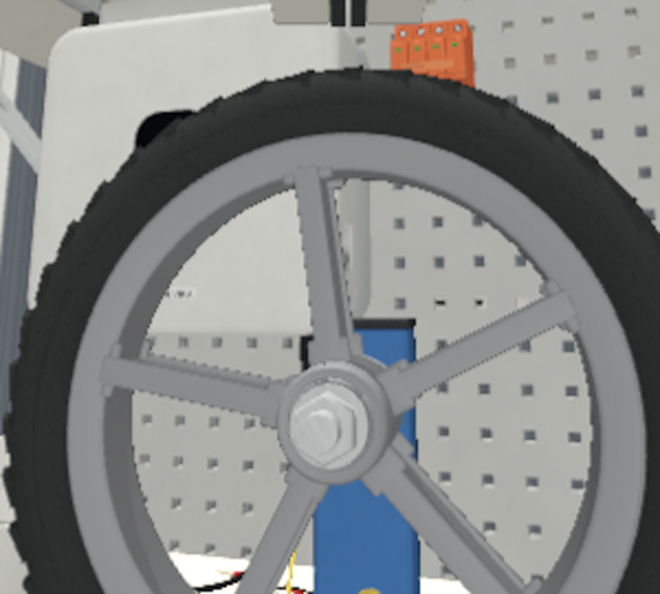

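```bash
sed -i 's/HUB+.1\*Z-.38/HUB+.05*Z-.38/' h.py; python3 - <<'E'
from h import *
from plant import bot
look(bot,"v2")
E
```

```text
crop 120 150 270 288 15.2833
```

View pics/v2.png

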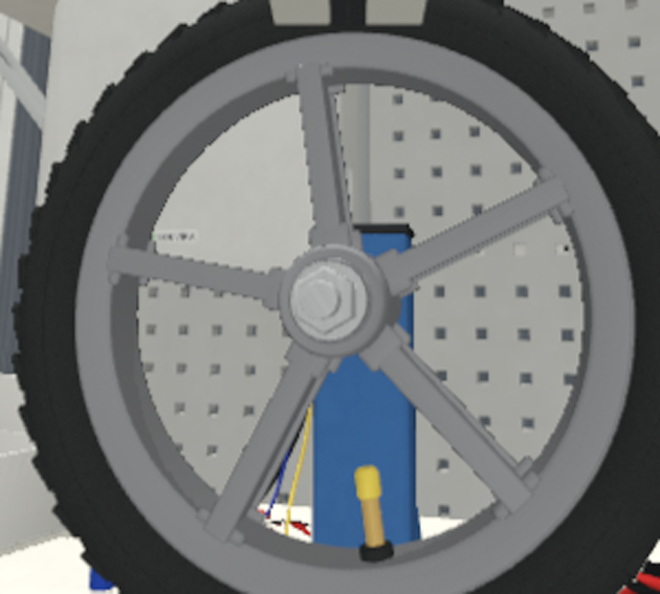

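```bash
cat > fit.py <<'E'
from h import *
from scipy.optimize import least_squares
def fit(name,off,sp,valve,a0):
    z=np.load(name+".npz");K,T=z["K"],z["T"]
    def pl(p,dep):
        o,d=ray(K,T,(559-(p[0]/2.2+off[0]),419-(p[1]/2.2+off[1]))); s=((HUB+dep*X-o)@X)/(d@X); q=o+s*d-HUB
        return np.array([-q@Y,q@Z])*1e3
    S=[[pl(p,-.02) for p in s] for s in sp]; V=[pl(p,0) for p in valve]
    def res(x):
        r=[]
        for k,s in enumerate(S):
            t=np.radians(x[2]+36-180-36+72*k-0) # spoke k
            t=np.radians(x[2]+180+72*k); n=np.array([np.cos(t),-np.sin(t)])
            r+=[n@(p-x[:2]) for p in s]
        t=np.radians(x[2]);n=np.array([np.cos(t),-np.sin(t)]); r+=[n@(p-x[:2]) for p in V]
        return r
    a=least_squares(res,[0,0,a0]); print("hub right/up mm, valve phi:",a.x.round(2),"res",np.round(a.fun,1))
    print("valve only phi r:",[(round(np.degrees(np.arctan2(v[0],v[1]))%360,2),np.hypot(*v).round(1)) for v in V])
    return a.x
E
python3 - <<'E'
from fit import *
fit("v2",(120,150),[[(310,80),(328,220)],[(552,193),(415,267)],[(510,490),(392,362)],[(222,525),(300,365)],[(118,258),(265,285)]],[(367,468),(374,538)],173)
E
```

```text
hub right/up mm, valve phi: [ -0.18   1.35 172.4 ] res [-0.3  0.2 -0.5  1.8 -0.3  0.3 -0.8  1.5  0.2  0.8 -0.3  0.4]
valve only phi r: [(np.float64(172.14), np.float64(70.7)), (np.float64(172.65), np.float64(98.8))]
```

```bash
python3 - <<'E'
from h import *
from plant import bot
bot.move_to(tcp(110,.069,-.10),RV0)
print(bot.move_straight(tcp(110,.069,-.006),feed=.12,stop_force=10))
for phi in (115,119,122): print(bot.move_straight(tcp(phi,.069,-.006),feed=.03,stop_force=15))
bot.dwell(.3)
bot.move_straight(tcp(114,.069,-.006),feed=.06)
bot.move_straight(tcp(114,.069,-.10),feed=.15)
look(bot,"v3")
E
```

```text
False
False
False
False
crop 120 150 270 287 20.2833
```

View pics/v3.png

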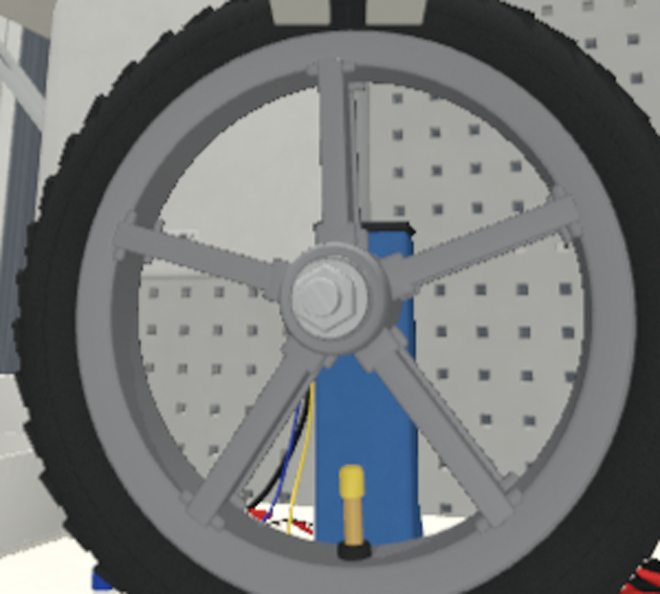

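```bash
python3 - <<'E'
from fit import *
fit("v3",(120,150),[[(331.5,78),(338.5,220)],[(562,213),(415,272)],[(496,510),(385,362)],[(205,508),(297,365)],[(128,237),(268,276)]],[(351,467),(353,538)],179)
a=cv2.imread("pics/v3r.png")
z=np.load("v3.npz");K,T=z["K"],z["T"]
H2=HUB+.0012*Z
for ang,c in ((180,(255,0,255)),):
  for k in range(5):
    for e in (-.006,.006):
      t=np.radians(ang+180+72*k);rd=Z*np.cos(t)-Y*np.sin(t);n=-Y*np.cos(t)-Z*np.sin(t)
      q=proj(K,T,[H2+r*rd+e*n-.02*X for r in (.03,.104)]); q=np.array([559,419])-q
      cv2.line(a,*[tuple(int(v*16) for v in p) for p in q],c,1,cv2.LINE_AA,4)
q=np.array([559,419])-proj(K,T,[H2-Z*.072,H2-Z*.104]);cv2.line(a,*[tuple(int(v*16) for v in p) for p in q],(255,0,255),1,cv2.LINE_AA,4)
cv2.imwrite("pics/v3o.png",cv2.resize(a[155:410,150:420],None,fx=2.3,fy=2.3,interpolation=cv2.INTER_CUBIC))
E
```

```text
hub right/up mm, valve phi: [4.0000e-02 1.0100e+00 1.7826e+02] res [-0.4  0.9 -0.7  0.6  0.   0.2 -0.6 -0.3 -0.3  0.9  0.6  0.7]
valve only phi r: [(np.float64(178.67), np.float64(70.9)), (np.float64(178.62), np.float64(99.4))]
```

View pics/v3o.png

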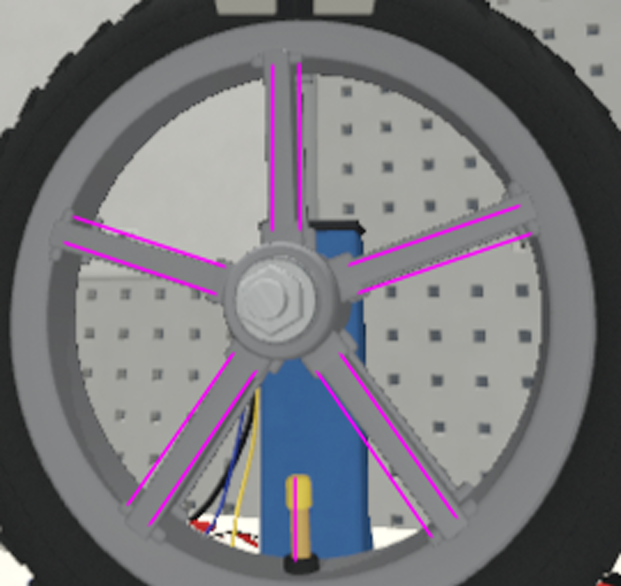

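It is about 1.6° short, since the drawn target lines all lie slightly clockwise of the spokes. One last small nudge.

```bash
python3 - <<'E'
from h import *
from plant import bot
bot.move_to(tcp(114,.069,-.10),RV0)
print(bot.move_straight(tcp(114,.069,-.006),feed=.12,stop_force=10))
for phi in (120,123.8): print(bot.move_straight(tcp(phi,.069,-.006),feed=.03,stop_force=15))
bot.dwell(.3)
bot.move_straight(tcp(115,.069,-.006),feed=.06)
bot.move_straight(tcp(115,.069,-.10),feed=.15)
look(bot,"v4")
a=cv2.imread("pics/v4r.png")
z=np.load("v4.npz");K,T=z["K"],z["T"]
H2=HUB+.0012*Z
for k in range(5):
    for e in (-.006,.006):
      t=np.radians(72*k);rd=Z*np.cos(t)-Y*np.sin(t);n=-Y*np.cos(t)-Z*np.sin(t)
      q=proj(K,T,[H2+r*rd+e*n-.02*X for r in (.03,.104)]); q=np.array([559,419])-q
      cv2.line(a,*[tuple(int(v*16) for v in p) for p in q],(255,0,255),1,cv2.LINE_AA,4)
q=np.array([559,419])-proj(K,T,[H2-Z*.072,H2-Z*.104]);cv2.line(a,*[tuple(int(v*16) for v in p) for p in q],(255,0,255),1,cv2.LINE_AA,4)
cv2.imwrite("pics/v4o.png",cv2.resize(a[155:410,150:420],None,fx=2.3,fy=2.3,interpolation=cv2.INTER_CUBIC))
E
```

```text
False
False
False
crop 120 150 270 287 25.1
```

View pics/v4o.png

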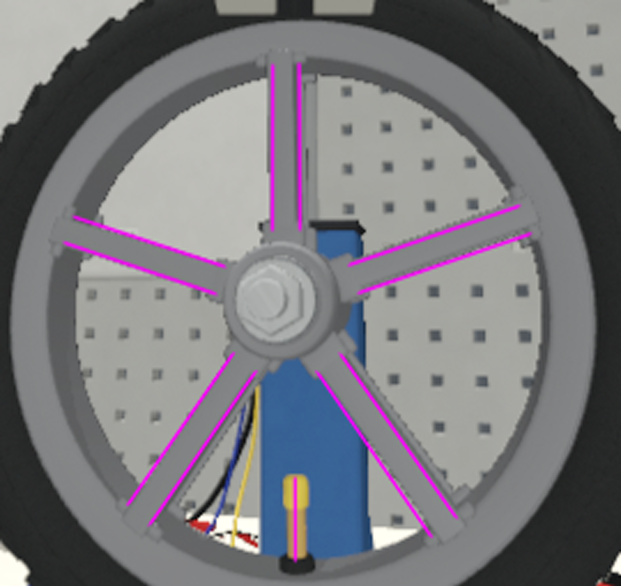

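View pics/v4.png

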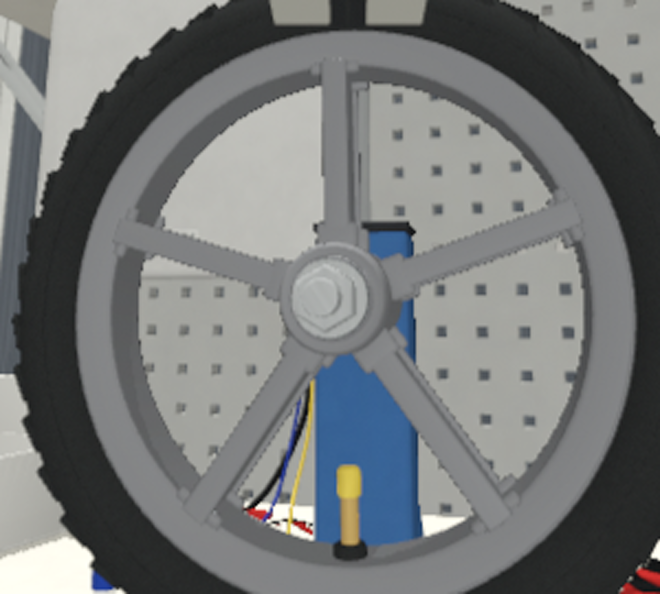

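```bash
python3 - <<'E'
from fit import *
fit("v4",(120,150),[[(334,78),(340,220)],[(563,215),(416,274)],[(493,510),(384,362)],[(202,505),(295,366)],[(130,234),(268,274)]],[(349,467),(350,537)],179)
from plant import bot
d=bot.get_image("top");cv2.imwrite("pics/top9.png",d["frame"][:,:,::-1])
a=cv2.imread("pics/top0.png");b=cv2.imread("pics/top9.png")
print(cv2.phaseCorrelate(a[135:180,225:300,0].astype(float),b[135:180,225:300,0].astype(float)), np.abs(a[130:290,160:410].astype(int)-b[130:290,160:410]).max(2).mean(), bot.read_t())
cv2.imwrite("pics/top9c.png",cv2.resize(b[130:290,160:410],None,fx=3.2,fy=3.2,interpolation=cv2.INTER_CUBIC))
E
```

```text
hub right/up mm, valve phi: [1.2000e-01 1.2500e+00 1.7902e+02] res [-0.6  1.1 -0.9  1.3 -0.2  0.3 -0.3 -0.3 -0.3  1.1  0.6  0.7]
valve only phi r: [(np.float64(179.36), np.float64(70.8)), (np.float64(179.36), np.float64(99.0))]
((0.5048446513793436, 0.5808597652214473), 0.9991833913665749) 1.9828 25.15
```

View pics/top9c.png

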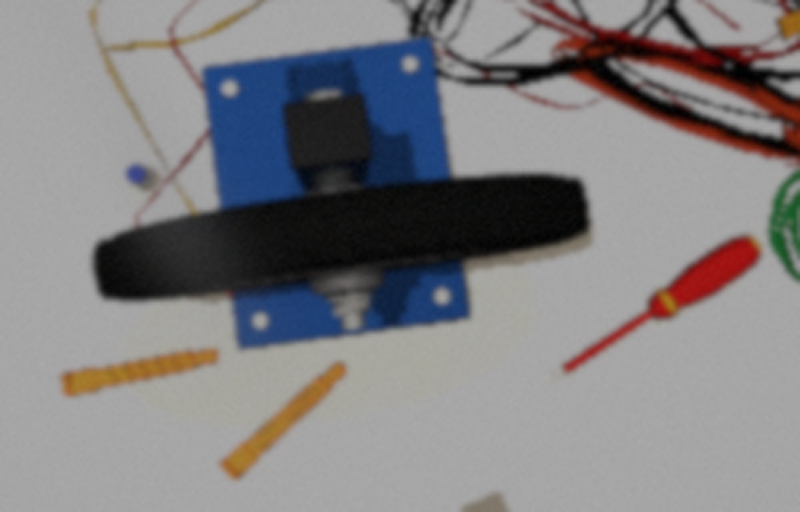

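The stand, tools and bottle look unmoved. The angle reads 179.0–179.4°, slightly short, so I'll add one tiny nudge; the time allows it.

```bash
python3 - <<'E'
from h import *
from plant import bot
bot.move_to(tcp(115,.069,-.10),RV0)
print(bot.move_straight(tcp(115,.069,-.006),feed=.12,stop_force=10))
for phi in (121,124.9): print(bot.move_straight(tcp(phi,.069,-.006),feed=.03,stop_force=15))
bot.dwell(.3)
bot.move_straight(tcp(116,.069,-.006),feed=.06)
bot.move_straight(tcp(116,.069,-.10),feed=.15)
look(bot,"v5")
E
```

```text
False
False
False
crop 120 150 270 287 29.9917
```

View pics/v5.png

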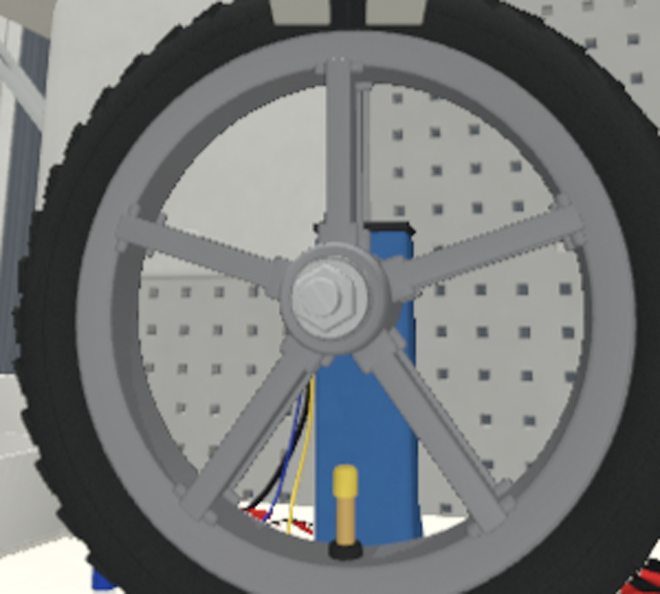

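```bash
python3 - <<'E'
from fit import *
fit("v5",(120,150),[[(338,78),(342,220)],[(565,220),(417,275)],[(488,512),(383,362)],[(198,503),(294,366)],[(132,229),(268,272)]],[(345.5,467),(346,537)],179)
E
```

```text
hub right/up mm, valve phi: [  0.27   1.32 180.19] res [-0.9  1.1 -0.7  1.1 -0.1  0.2 -0.4 -0.6 -0.1  1.1  0.8  0.6]
valve only phi r: [(np.float64(180.64), np.float64(70.9)), (np.float64(180.38), np.float64(99.1))]
```

It now reads 180.2–180.6°, within measuring error. The gripper is well clear of the wheel, so I'm handing in.

```bash
python3 - <<'E'
from plant import bot
bot.hand_in(); print(bot.read_t())
E
```

```text
the job is handed in; nothing more can be done
the job is handed in; nothing more can be done
```

The valve is at the bottom of the rim with its stem pointing straight up, and I handed the job in at about 30 s of the 51 s allowed.

- **What I did:** I turned the wheel about 114° clockwise with the shut fingertips. All the pushes were on one spoke, from the gap behind it on the right side: one long push, then three smaller corrections. I backed the gripper clear of the wheel before each check and before handing in.
- **Angle:** the last wrist picture puts the valve at 180.2° when fitted to spokes and valve together, and at 180.4–180.6° from the valve alone. The target is 180°, so it is about half a degree over at most, and the readings are only good to about half a degree.
- **Gentleness:** none of the force stops (10 N going in, 15 N pushing) tripped. By the planned path the gripper stayed clear of the tyre and the valve.
- **Surroundings:** a top picture taken before the last small nudge showed the stand, both tyre levers, the screwdriver and the bottle where they started. I did not take another one after that nudge.

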